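# Hold a taper gauge snug between the plates of a laptop stand

## Task

I am about to tighten the hinge screws of the folding laptop stand. Pick up the steel taper blade by its upright tab, slide it flat along the stand's bottom plate, tip first and straight in under the middle of the top plate's front edge, until it drags snugly between the two plates without forcing them apart, and finish holding it there: do not let go. Do not touch the top plate with the hand, and leave the other things on the desk alone.

Things in the scene. Friction and masses are not known exactly. Their poses are not given: they have to be found in the camera images.
- blade_grip (a point): Centre of the upright grip tab of the loose steel taper blade, 32 mm above the blade's flat underside. The tab is 14 mm wide across the blade (y), 32 mm long along it (x) and reaches from 9.5 to 52 mm above the underside. x points along the blade to its thin tip, z up; the tip lies 110 mm ahead (+x) of this point. The blade starts flat on the desk, left or right of the stand.
- blade_tip (a point): Middle of the blade's tip at its underside; x out of the tip along the blade, z up. The blade is 130 mm long, 24 mm wide, flat underneath; it is 2.5 mm thick at the tip, grows evenly to 9.5 mm at 90 mm behind the tip, then stays 9.5 mm.
- blade: The blade as a whole, about 0.2 kg; origin on its underside half-way along: 65 mm behind the tip, 45 mm ahead of the tab's centre. x towards the tip, z up.
- lip (a point): Point on the upper face of the stand's bottom plate, straight below the middle of the top plate's front edge (the mouth of the gap). x points into the gap, along the plates; y along the front edge; z up. The bottom plate is flat and reaches 50 mm out in front of the top plate as a sill (x = -50 to 0 mm here).
- stand: The folded laptop stand's base, fixed to the desk: bottom plate 270 x 240 x 5 mm, hinge blocks 29 mm high at the back. Origin on the desk under the middle of the top plate's front edge; x into the gap, z up. A spring holds the top plate down: its front edge presses with about 2 N when just lifted, 5 N more per mm; each 13 mm past first touch lifts it 1 mm. Push needed: 1.5 to 2.5 times the press.
- upper: The stand's hinge pin and the top plate it carries (200 mm from front edge to hinge, 220 mm wide, 5 mm thick, its top under 20 mm above the desk). Origin in plan and axes as the stand's. The gap between the plates at the front edge, 4 to 7.5 mm, differs each time and must be felt: readings are too coarse. The blade first touches when 20 to 65 mm deep.
- notes: Bystander: block of note paper, 75 x 75 x 22 mm, on the side of the stand where the blade is not; origin under its centre.
- mouse: Bystander: black computer mouse, 100 x 58 x 32 mm; origin under its centre.
- driver: Bystander: screwdriver, 190 mm long, lying; its own x runs along it.
- mug: Bystander: white mug, 80 mm across and 95 mm tall; origin under its centre.
- pencil: Bystander: pencil, 150 mm long and 8 mm thick, lying between the robot and the stand; origin under its centre, x along it.
- adapter: Bystander: black power adapter, 90 x 50 x 30 mm; origin under its centre.
There are look-alikes about, which are no part of the job. Leave any turquoise look-alike of the blade alone.

How it is judged:
By the outcome, as a careful person would: the job done as asked, in the order asked, and still so for the second after the job is handed in, while the arm keeps its last pose, push and grip.
It also fails if it takes over 51 s, if anything falls off the work surface, if the arm or the gripper's body presses on something with over 40 N, if the wrist force passes 120 N, or if a joint passes its speed limit or range.

## Robot

A 6-joint arm with a two-finger parallel gripper is mounted at the origin on the work surface. World frame = base frame: x ahead of the robot, y to its left, z up, the work surface at z = 0. Lengths are in m, angles in rad, forces in N, time in s.
With the tool pointing down it reaches from about 0.15 to 0.775 m from the base axis. Payload 6.1 kg.
Tool frame: the origin (TCP) lies midway between the tips of the shut fingers; the grasp point (between the pads) lies 19 mm behind it; z points along the fingers, y is the direction in which the jaws open and shut (so a half turn about z gives the same grasp; the last joint's range is limited). The gripper opens to 85 mm and grips with 20 to 120 N. Pads are 22 mm wide; open, the fingers measure 114 mm over their backs; the gripper's body (76 mm by 85 mm) begins 54 mm behind the grasp point. The pads swing forward as they close: fully open they stand 13 mm farther back than shut.
Start: joints at [1.317, 0.126, -0.04, 1.405, 0, 1.571], TCP at [0.132, 0.508, 0.231] pointing down, gripper open.
Joint ranges: [-2.72, 2.72], [-0.95, 1.95], [-1.27, 1.35], [-1.78, 2.02], [-1.46, 1.47], [-3.14, 3.14]. Speed limits (rad/s): [2.39, 2.39, 3.01, 3.14, 3.14, 3.14].

## Interface

Orientations are given as [roll, pitch, yaw] about the fixed x, y, z axes, in that order (R = Rz(yaw) Ry(pitch) Rx(roll)).
In Python, from cell import monitor, grab_frame, job_done gives the robot as it stands.
- The arm moves only by the tool apply_moves, never from a script. Its arguments are lists of equal length, an entry for each row: "dp": the shift along the tool's x, y, z in units of 1 m (1.0 is 1 m), a list of three; "twist": the turn, a rotation vector about the tool's x, y, z in units of pi rad (1.0 is pi rad), a list of three. In form: {"dp": [[dx, dy, dz], ...], "twist": [[wx, wy, wz], ...]}. A call has 1 to 5 rows; each row is the pose to reach, as a shift and turn from the pose commanded when the call began, along the tool's axes at that moment, turning the shorter way round; what a row does not reach only later rows make up. A row lasts 1/8 s, in which the tool goes at most 62.5 mm and 10.7 degrees, less where a joint would pass 70% of its speed; a pose out of reach is approached as far as the arm can. A call with a number of a shift or a turn outside -1 to 1 is refused whole. A call with a gripper value outside its range is refused whole. "gripper" is the finger opening in mm, from 0 to 85.4, set as the call begins (left out, the last holds). The fingers move at their own pace and stop on an object; the grip force is fixed at half the most. Time passes only in rows, so rows that repeat a pose let the fingers close. It gives the time, the measured TCP pose, the force and the opening at its end, in the units of the state.
- monitor.observe(): the state, without advancing time (a new reading comes with each control period).
- grab_frame(name): name is "scene" or "top"; returns a dict with "color" (400x640x3 uint8, red, green, blue), "z_map" (400x640 float32, m along the optical axis (not along the pixel's ray), 0 where there is no reading), "K" (3x3 intrinsics, pixels), "R" (3x3) and "t" (3): a world point X has camera coordinates R X + t. Camera axes: x right, y down, z forward; pixel columns grow to the right and rows downward; lengths in m; the calibration is good to about 2 mm. A picture is of the moment at which its call begins.
- job_done(): hands the job in, once; it reports no verdict.
The state is a dict: "clock": time; "joint_pos": joint angles; "dq": joint speeds; "tau": joint torques, N m; "tool_pos": TCP position; "ee_rot": TCP orientation; "contact_force": force on the tool from outside, world axes, zero at the start; "torque": the same for the moment, N m; "gripper_width": finger opening in m.
Only numpy, scipy, OpenCV 4.12 (cv2) and the standard library are available. Lean on these libraries where they do the work, as an engineer would, in place of code of your own. Each camera call takes 0.05 s, during which the arm holds its last target.

## Working session

There is one attempt and no reset: what is moved stays moved. The work goes in short steps, Python scripts to look and compute and a tool call to move; the robot and the scene stay as the last step left them, time stands still between calls to the robot, and variables do not carry over. Pictures are saved under pics/ and viewed, and the job is handed in when it is done.

Besides the shell and the picture viewer there is one more tool, called after "Request:" as name(argument=value, ...), one argument or row to a line, values as JSON. apply_moves: Moves the arm, as the interface text tells. Its arguments: {"type":"object","properties":{"dp":{"type":"array","items":{"type":"array","items":{"type":"number","minimum":-1,"maximum":1}}},"twist":{"type":"array","items":{"type":"array","items":{"type":"number","minimum":-1,"maximum":1}}},"gripper":{"type":"number"}},"required":["dp","twist"]}

```bash
mkdir -p pics; ls
python3 - <<'E'
from cell import monitor, grab_frame
import cv2, numpy as np
print(monitor.observe())
for n in("scene","top"):
    f=grab_frame(n); cv2.imwrite(f"pics/{n}0.png",f["color"][:,:,::-1]); np.savez(f"{n}0.npz",**f)
    print(n,f["K"],f["R"],f["t"])
E
```

```text
pics
{'clock': 0.0, 'joint_pos': array([ 1.31701196e+00,  1.26379842e-01, -4.06029919e-02,  1.40538431e+00,
        1.32079873e-05,  1.57080142e+00]), 'dq': array([ 1.03865959e-04, -2.25457451e-04,  1.04231769e-03, -2.51673626e-04,
       -6.36722333e-05, -4.17931932e-04]), 'tau': array([-7.35261146e-04, -4.35916078e+01,  3.52923596e+01,  1.73203769e-02,
       -1.31524694e-04,  3.02537856e-06]), 'tool_pos': array([0.13170721, 0.50779858, 0.23053084]), 'ee_rot': array([-3.14002184e+00, -1.31999742e-05,  2.88780317e+00]), 'contact_force': array([ 0.09212095,  0.11071264, -0.35808164]), 'torque': array([-0.0206879 ,  0.00662384,  0.00506505]), 'gripper_width': 0.08545997978371618}
scene [[367.69233426   0.         314.74901729]
 [  0.         367.69233426 193.35625827]
 [  0.           0.           1.        ]] [[ 0.21191487  0.97728483 -0.00253848]
 [ 0.80985788 -0.17706262 -0.55926652]
 [-0.54701216  0.11646108 -0.82898403]] [-0.08559354 -0.4050992   1.33424205]
top [[384.51075215   0.         318.53778803]
 [  0.         384.51075215 203.8800523 ]
 [  0.           0.           1.        ]] [[ 0.01080957 -0.99965462 -0.02395412]
 [-0.98446853 -0.00644133 -0.17544296]
 [ 0.17522807  0.02547854 -0.98419813]] [-0.03186541  0.53914332  0.98313377]
```

View pics/scene0.png

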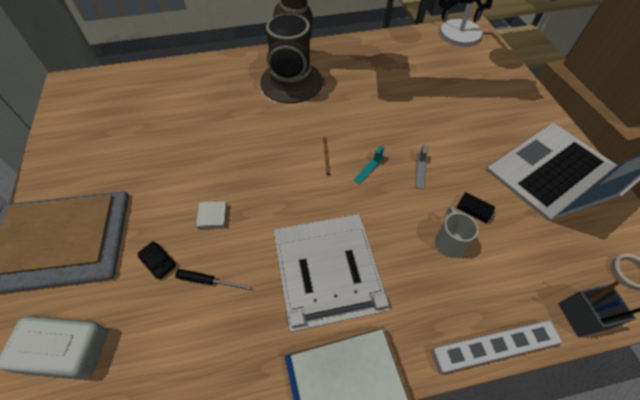

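View pics/top0.png

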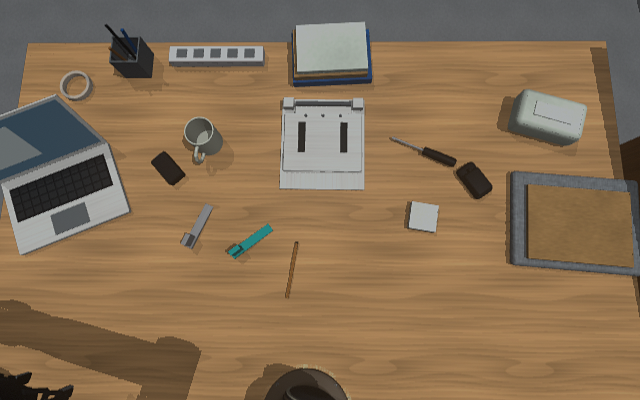

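The top view shows two blade-like things: steel grey at about (197,225), scene (421,167), and turquoise at about (250,240), scene (370,165). The grey one fits, because it is steel and the turquoise one is named as a look-alike. I'll confirm that in a crop and measure it.

```bash
cat > h.py <<'E'
import numpy as np, cv2
def load(n): return dict(np.load(n+".npz"))
def proj(f,X):
    c=f["R"]@np.asarray(X,float)+f["t"]; p=f["K"]@c; return p[:2]/p[2]
def ray(f,uv,z):
    d=f["R"].T@np.linalg.inv(f["K"])@np.array([uv[0],uv[1],1.0]); o=-f["R"].T@f["t"]
    return o+d*(z-o[2])/d[2]
def cloud(f):
    h,w=f["z_map"].shape; v,u=np.mgrid[0:h,0:w]; zz=f["z_map"].astype(float)
    P=np.stack([(u-f["K"][0,2])/f["K"][0,0]*zz,(v-f["K"][1,2])/f["K"][1,1]*zz,zz],-1)
    return (P-f["t"])@f["R"]
E
python3 - <<'E'
from h import *
t=load("top0"); s=load("scene0")
a=cv2.resize(t["color"][190:270,170:290],None,fx=6,fy=6,interpolation=cv2.INTER_CUBIC)
cv2.imwrite("pics/c1.png",a[:,:,::-1])
a=cv2.resize(s["color"][135:200,345:445],None,fx=7,fy=7,interpolation=cv2.INTER_CUBIC)
cv2.imwrite("pics/c2.png",a[:,:,::-1])
a=cv2.resize(t["color"][90:200,265:380],None,fx=5,fy=5,interpolation=cv2.INTER_CUBIC)
cv2.imwrite("pics/c3.png",a[:,:,::-1])
a=cv2.resize(s["color"][205:335,265:395],None,fx=4.5,fy=4.5,interpolation=cv2.INTER_CUBIC)
cv2.imwrite("pics/c4.png",a[:,:,::-1])
C=cloud(t)
for uv in [(205,210),(195,225),(187,240),(190,236),(300,180),(350,180),(320,150),(100,300),(300,250),(320,165)]:
    print(uv,C[uv[1],uv[0]].round(4),t["color"][uv[1],uv[0]])
E
```

```text
(205, 210) [0.5273 0.2919 0.0057] [127 127 129]
(195, 225) [0.4843 0.3157 0.0102] [125 126 129]
(187, 240) [0.4395 0.3209 0.0488] [88 87 85]
(190, 236) [0.4508 0.3159 0.0424] [68 64 61]
(300, 180) [ 6.164e-01  2.750e-02 -1.000e-04] [173 174 170]
(350, 180) [ 0.6163 -0.1141  0.0031] [174 176 172]
(320, 150) [ 0.7002 -0.0288  0.0155] [172 173 171]
(100, 300) [ 0.2781  0.5671 -0.0018] [157 120  80]
(300, 250) [ 0.4189  0.0239 -0.0035] [161 124  84]
(320, 165) [ 0.6566 -0.0292  0.0141] [173 176 173]
```

View pics/c1.png

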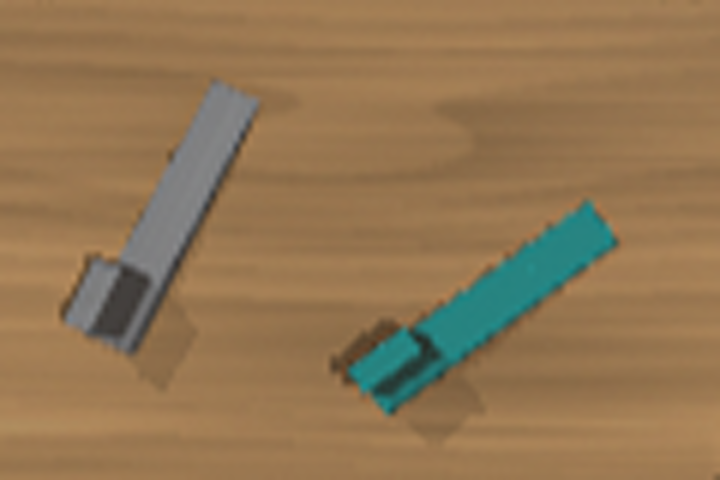

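View pics/c2.png

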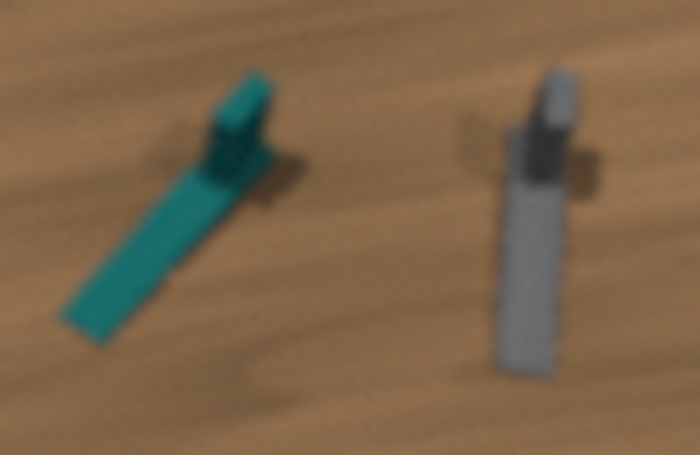

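View pics/c3.png

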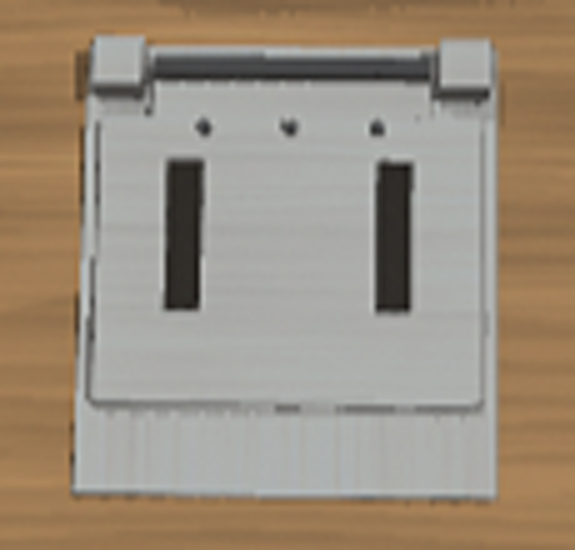

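View pics/c4.png

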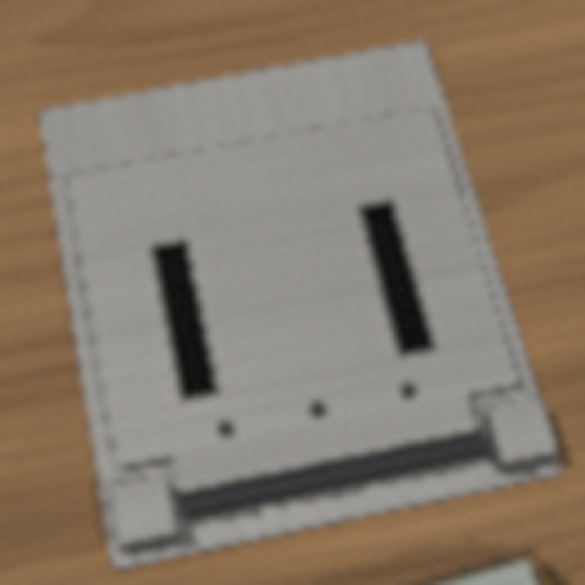

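The crop confirms it: the grey blade has an upright tab at its near end, with its tip pointing toward +x and a bit −y. Next I'll measure the blade and stand in both views.

```bash
cat > meas.py <<'E'
from h import *
def edges(f,poly,z,thr=60):
    pass
def satmask(f,thr):
    hsv=cv2.cvtColor(f["color"],cv2.COLOR_RGB2HSV); return (hsv[:,:,1]<thr).astype(np.uint8)
E
python3 - <<'E'
from meas import *
t=load("top0"); s=load("scene0")
for n,f,seedS,seedB in(("top",t,(320,180),(202,215)),("scene",s,(320,230),(421,175))):
    m=satmask(f,60)
    k,lab,st,ce=cv2.connectedComponentsWithStats(m,connectivity=4)
    for nm,sd in(("stand",seedS),("blade",seedB)):
        l=lab[sd[1],sd[0]]; print(n,nm,l,st[l])
        mm=(lab==l).astype(np.uint8)
        c=max(cv2.findContours(mm,cv2.RETR_EXTERNAL,cv2.CHAIN_APPROX_NONE)[0],key=len)
        z=0.005 if nm=="stand" else 0.005
        P=np.array([ray(f,p[0],z)[:2] for p in c])
        r=cv2.minAreaRect((P*1000).astype(np.float32)); print(r, cv2.boxPoints(r).round(1).tolist())
        q=cv2.approxPolyDP(c,3,True)[:,0]; print([(tuple(x.tolist()),(ray(f,x,z)[:2]*1000).round(1).tolist()) for x in q])
    vis=f["color"].copy();
E
```

```text
top stand 30 [ 279   97   86   93 7636]
((726.8721923828125, -34.61415100097656), (239.6266326904297, 276.17388916015625), 89.43382263183594) [[587.5999755859375, -153.10000610351562], [863.7999877929688, -155.8000030517578], [866.0999755859375, 83.80000305175781], [590.0, 86.5999984741211]]
[((284, 97), [865.8, 79.1]), ((279, 188), [591.7, 85.9]), ((363, 189), [590.1, -150.3]), ((363, 99), [859.4, -152.8])]
top blade 71 [181 204  32  45 481]
((486.0863342285156, 313.47998046875), (37.07377624511719, 129.1643829345703), 66.46324157714844) [[419.5, 322.29998779296875], [537.9000244140625, 270.70001220703125], [552.7000122070312, 304.70001220703125], [434.29998779296875, 356.29998779296875]]
[((212, 206), [538.9, 273.1]), ((204, 205), [541.6, 295.9]), ((181, 243), [434.6, 353.2]), ((193, 246), [426.6, 319.2])]
scene stand 154 [ 274  214  116  118 9759]
((724.9827880859375, -35.73589324951172), (242.539306640625, 271.78814697265625), 89.63520050048828) [[588.2999877929688, -156.10000610351562], [860.0999755859375, -157.89999389648438], [861.5999755859375, 84.69999694824219], [589.9000244140625, 86.4000015258789]]
[((359, 214), [592.5, 84.2]), ((274, 230), [591.9, -152.8]), ((291, 331), [859.2, -154.4]), ((389, 309), [859.1, 81.0])]
scene blade 81 [416 145  11  44 341]
((467.1956481933594, 314.4682312011719), (25.42543601989746, 169.8899688720703), 65.34300994873047) [[384.70001220703125, 338.3999938964844], [539.0999755859375, 267.5], [549.7000122070312, 290.6000061035156], [395.29998779296875, 361.5]]
[((426, 145), [394.6, 360.0]), ((417, 160), [445.8, 310.3]), ((416, 187), [540.1, 270.9]), ((421, 188), [546.6, 283.7])]
```

Run:
```python
from meas import *
t=load("top0"); s=load("scene0")
for f in(t,s): print("cam",(-f["R"].T@f["t"]).round(3))
def thick(d): return 2.5e-3+7e-3*min(max(d,0),.09)/.09
tip=np.array([.542,.285]); 
def T(f,seed,rows):
    m=satmask(f,60); k,lab,st,ce=cv2.connectedComponentsWithStats(m,connectivity=4); mm=lab==lab[seed[1],seed[0]]
    L=[];Rr=[]
    for v in rows:
        u=np.where(mm[v])[0]; L.append((u.min()-.5,v)); Rr.append((u.max()+.5,v))
    return L,Rr
for n,f,sd,rows in(("top",t,(202,215),range(208,230)),("scene",s,(421,175),range(164,186))):
    L,Rr=T(f,sd,rows)
    for nm,E in(("L",L),("R",Rr)):
        for mode in("top","bot"):
            P=[]
            for p in E:
                X=ray(f,p,.005); d=np.hypot(*(X[:2]-tip)); P.append(ray(f,p,thick(d) if mode=="top" else 0)[:2])
            vx,vy,x0,y0=cv2.fitLine(np.array(P,np.float32)*1000,cv2.DIST_L2,0,.01,.01).ravel()
            sg=np.sign(vx); print(n,nm,mode,"ang",round(float(np.degrees(np.arctan2(vy*sg,vx*sg))),2),"y at x=490:",round(float(y0+(490-x0)*vy/vx),1))
# tab top (z=.052) light patch and tip corners
for n,f,off,sc,cs in(("top",t,(170,190),6,[("tip",(217,80),.0025),("tip",(260,103),.0025),("tabtop",(92,256),.052),("tabtop",(122,264),.052),("tabtop",(62,318),.052),("tabtop",(92,332),.052),("back",(133,353),.0)]),
 ("scene",s,(345,135),7,[("tip",(497,373),.0025),("tip",(553,377),.0025),("tabtop",(548,67),.052),("tabtop",(578,70),.052),("tabtop",(573,128),.052),("tabtop",(541,126),.052),("back",(508,125),.0095)])):
    for nm,p,z in cs:
        px=((p[0]+.5)/sc-.5+off[0],(p[1]+.5)/sc-.5+off[1]); print(n,nm,np.round(px,1),(ray(f,px,z)*1000).round(1))
# plate front edge middle in both views
for f,o,sc,ps in((t,(265,90),5,[(88,402),(484,408)]),(s,(265,205),4.5,[(65,177),(440,105)])):
    for p in ps:
        px=((p[0]+.5)/sc-.5+o[0],(p[1]+.5)/sc-.5+o[1]); print("plate",(ray(f,px,.015)*1000).round(1))
```

```text
cam [ 0.359 -0.053  1.061]
cam [ 1.076 -0.143  0.879]
top L top ang -23.34 y at x=490: 319.1
top L bot ang -24.96 y at x=490: 322.1
top R top ang -22.38 y at x=490: 290.3
top R bot ang -23.72 y at x=490: 292.8
scene L top ang -23.04 y at x=490: 289.8
scene L bot ang -23.81 y at x=490: 291.1
scene R top ang -23.09 y at x=490: 317.2
scene R bot ang -24.05 y at x=490: 318.9
top tip [205.8 202.9] [548.1 292.1   2.5]
top tip [212.9 206.8] [537.2 271.1   2.5]
top tabtop [184.9 232.2] [459.7 326.7  52. ]
top tabtop [189.9 233.6] [456.3 313.1  52. ]
top tabtop [179.9 242.6] [432.3 338.1  52. ]
top tabtop [184.9 244.9] [426.2 324.3  52. ]
top back [191.8 248.4] [420.2 324.    0. ]
scene tip [415.6 187.9] [541.2 269.8   2.5]
scene tip [423.6 188.4] [548.1 291.7   2.5]
scene tabtop [422.9 144.1] [426.1 325.   52. ]
scene tabtop [427.1 144.6] [430.4 336.9  52. ]
scene tabtop [426.4 152.9] [460.2 322.6  52. ]
scene tabtop [421.9 152.6] [456.3 310.   52. ]
scene back [417.1 152.4] [420.8 319.3   9.5]
plate [641.4  77.1  15. ]
plate [ 638.9 -145.4   15. ]
plate [ 640.7 -146.1   15. ]
plate [641.5  78.4  15. ]
```

The two views agree: tab centre (0.443, 0.325), blade yaw −23.3°, lip (0.6405, −0.034), stand yaw about −0.4°. The measured tip-to-tab distance is 110 mm, as given. To keep joint 6 in range I'll grasp with tool x along the blade.

```bash
cat > go.py <<'E'
import sys, numpy as np
from scipy.spatial.transform import Rotation as Ro
from cell import monitor
def show():
    o=monitor.observe(); print("t",round(o["clock"],2),"pos",o["tool_pos"].round(4),"rpy",o["ee_rot"].round(4),"F",o["contact_force"].round(2),"M",o["torque"].round(2),"w",round(o["gripper_width"],4),"q",o["joint_pos"].round(3)); return o
def plan(x,y,z,yaw):
    o=show(); R=Ro.from_euler("xyz",o["ee_rot"]); G=Ro.from_euler("xyz",[np.pi,0,yaw])
    print("dp",R.inv().apply(np.array([x,y,z])-o["tool_pos"]).round(4),"twist/pi",((R.inv()*G).as_rotvec()/np.pi).round(4))
if __name__=="__main__": plan(*map(float,sys.argv[1:]))
E
python3 go.py .443 .325 .13 1.5; python3 go.py .443 .325 .13 2.0
```

```text
t 0.1 pos [0.1317 0.5078 0.2306] rpy [-3.1402 -0.      2.8878] F [ 0.38 -0.1  -0.33] M [-0.03 -0.01  0.02] w 0.0854 q [ 1.317  0.126 -0.04   1.405  0.     1.571]
dp [-0.3472 -0.0987  0.1007] twist/pi [-4.000e-04  3.000e-04  4.417e-01]
t 0.1 pos [0.1317 0.5078 0.2306] rpy [-3.1402 -0.      2.8878] F [ 0.38 -0.1  -0.33] M [-0.03 -0.01  0.02] w 0.0854 q [ 1.317  0.126 -0.04   1.405  0.     1.571]
dp [-0.3472 -0.0987  0.1007] twist/pi [-4.000e-04  2.000e-04  2.826e-01]
```

Request:
apply_moves(
  dp=[
    [-0.04, -0.01, 0.01],
    [-0.09, -0.025, 0.02],
    [-0.14, -0.04, 0.03],
    [-0.19, -0.055, 0.04],
    [-0.23, -0.07, 0.05],
  ],
  twist=[
    [0, 0, 0.055],
    [0, 0, 0.11],
    [0, 0, 0.165],
    [0, 0, 0.22],
    [0, 0, 0.275],
  ],
  gripper=50,
)

```text
clock: 0.72
tool_pos: [0.3382, 0.3813, 0.1806]
ee_rot: [-3.141, 0.0, 2.017]
contact_force: [0.0, 0.6, -0.0]
gripper_width: 0.0499
```

```bash
python3 go.py .443 .325 .13 1.15
```

```text
t 0.72 pos [0.3382 0.3813 0.1806] rpy [-3.1411e+00  3.0000e-04  2.0174e+00] F [ 0.02  0.65 -0.03] M [ 0.02 -0.04  0.03] w 0.0499 q [ 0.845  0.102 -0.177  1.292 -0.     1.969]
dp [-0.096   0.0702  0.0506] twist/pi [-1.000e-04  2.000e-04  2.761e-01]
```

Request:
apply_moves(
  dp=[
    [-0.03, 0.02, 0.01],
    [-0.05, 0.04, 0.02],
    [-0.075, 0.055, 0.03],
    [-0.09, 0.065, 0.04],
    [-0.096, 0.07, 0.05],
  ],
  twist=[
    [0, 0, 0.055],
    [0, 0, 0.11],
    [0, 0, 0.165],
    [0, 0, 0.22],
    [0, 0, 0.275],
  ],
)

```text
clock: 1.35
tool_pos: [0.4425, 0.3261, 0.1304]
ee_rot: [-3.141, 0.001, 1.153]
contact_force: [-0.6, 0.5, 0.1]
gripper_width: 0.0502
```

Request:
apply_moves(
  dp=[
    [0, 0, 0],
    [0, 0, 0],
    [0, 0, 0],
    [0, 0, 0],
    [0, 0, 0],
  ],
  twist=[
    [0, 0, 0.055],
    [0, 0, 0.11],
    [0, 0, 0.165],
    [0, 0, 0.22],
    [0, 0, 0.275],
  ],
)

```text
clock: 1.98
tool_pos: [0.4755, 0.2596, 0.1308]
ee_rot: [-3.074, 0.005, 0.464]
contact_force: [0.4, 0.1, -0.2]
gripper_width: 0.0502
```

```bash
python3 go.py .443 .325 .10 -0.407
```

```text
t 1.98 pos [0.4755 0.2596 0.1308] rpy [-3.0744  0.0051  0.464 ] F [ 0.36  0.15 -0.17] M [-0.03  0.01  0.03] w 0.0502 q [ 0.463  0.179 -0.199  1.198  0.067  3.141]
dp [ 0.0004 -0.0708  0.0357] twist/pi [-0.0193  0.0108  0.2771]
```

Joint 6 runs the other way from what I assumed (yaw = q1 − q6 + π), so the half-turned grasp with tool x backward is the one in range. I'll turn back.

```bash
python3 go.py .443 .325 .13 1.33
```

```text
t 1.98 pos [0.4755 0.2596 0.1308] rpy [-3.0744  0.0051  0.464 ] F [ 0.36  0.15 -0.17] M [-0.03  0.01  0.03] w 0.0502 q [ 0.463  0.179 -0.199  1.198  0.067  3.141]
dp [ 0.0002 -0.0728  0.0057] twist/pi [-0.0207 -0.0078 -0.2756]
```

Request:
apply_moves(
  dp=[
    [0, 0, 0],
    [0, 0, 0],
    [0, 0, 0],
    [0, 0, 0],
    [0, 0, 0],
  ],
  twist=[
    [0, 0, -0.055],
    [0, 0, -0.11],
    [0, 0, -0.165],
    [0, 0, -0.22],
    [0, 0, -0.275],
  ],
)

```text
clock: 2.6
tool_pos: [0.4749, 0.2602, 0.1309]
ee_rot: [-3.095, -0.047, 1.334]
contact_force: [-0.0, -0.7, 0.4]
gripper_width: 0.0502
```

```bash
python3 go.py .443 .325 .13 2.2
```

```text
t 2.6 pos [0.4749 0.2602 0.1309] rpy [-3.0947 -0.0473  1.3343] F [-0.05 -0.69  0.38] M [-0.07 -0.08  0.02] w 0.0502 q [ 0.465  0.179 -0.199  1.198  0.066  2.271]
dp [ 0.0555 -0.046   0.0057] twist/pi [-0.0075 -0.0206 -0.2751]
```

Commanded pose is the clamped one, so the planner's figures apply as they stand.

Request:
apply_moves(
  dp=[
    [0.012, -0.01, 0.001],
    [0.024, -0.02, 0.002],
    [0.036, -0.03, 0.004],
    [0.048, -0.04, 0.005],
    [0.0555, -0.046, 0.0057],
  ],
  twist=[
    [-0.0015, -0.004, -0.055],
    [-0.003, -0.008, -0.11],
    [-0.0045, -0.012, -0.165],
    [-0.006, -0.016, -0.22],
    [-0.0075, -0.0206, -0.275],
  ],
)

```text
clock: 3.22
tool_pos: [0.4431, 0.3258, 0.1299]
ee_rot: [-3.141, 0.001, 2.2]
contact_force: [-0.3, 0.5, 1.0]
gripper_width: 0.0501
```

```bash
python3 go.py .443 .325 .075 2.735
```

```text
t 3.23 pos [0.4431 0.3258 0.1299] rpy [-3.1413e+00  6.0000e-04  2.2003e+00] F [-0.32  0.47  0.95] M [-0.04 -0.02  0.02] w 0.0501 q [ 6.340e-01  1.910e-01 -1.850e-01  1.195e+00 -1.000e-03  1.576e+00]
dp [-0.0006 -0.0005  0.0549] twist/pi [-1.000e-04  2.000e-04 -1.702e-01]
```

Request:
apply_moves(
  dp=[
    [-0.0006, -0.0005, 0.0],
    [-0.0006, -0.0005, 0.0],
    [-0.0006, -0.0005, 0.0],
    [-0.0006, -0.0005, 0.025],
    [-0.0006, -0.0005, 0.05],
  ],
  twist=[
    [0, 0, -0.055],
    [0, 0, -0.11],
    [0, 0, -0.17],
    [0, 0, -0.17],
    [0, 0, -0.17],
  ],
)

```text
clock: 3.85
tool_pos: [0.4436, 0.3246, 0.0797]
ee_rot: [3.141, 0.001, 2.728]
contact_force: [-0.3, -0.0, -0.0]
gripper_width: 0.0499
```

```bash
python3 go.py .443 .325 .014 2.735
python3 - <<'E'
from h import *
from cell import grab_frame
for n in("scene","top"):
    f=grab_frame(n); p=proj(f,[.443,.325,.06]).astype(int)
    a=f["color"][max(p[1]-50,0):p[1]+50,max(p[0]-60,0):p[0]+60]; cv2.imwrite(f"pics/g_{n}.png",cv2.resize(a,None,fx=5,fy=5,interpolation=cv2.INTER_CUBIC)[:,:,::-1])
E
```

```text
t 3.85 pos [0.4436 0.3246 0.0797] rpy [3.1411e+00 6.0000e-04 2.7282e+00] F [-0.27 -0.03 -0.04] M [ 0.    0.04 -0.04] w 0.0499 q [ 0.632  0.214 -0.27   1.086 -0.     1.045]
dp [0.0007 0.0001 0.0657] twist/pi [ 0.0002  0.0002 -0.0022]
```

View pics/g_scene.png

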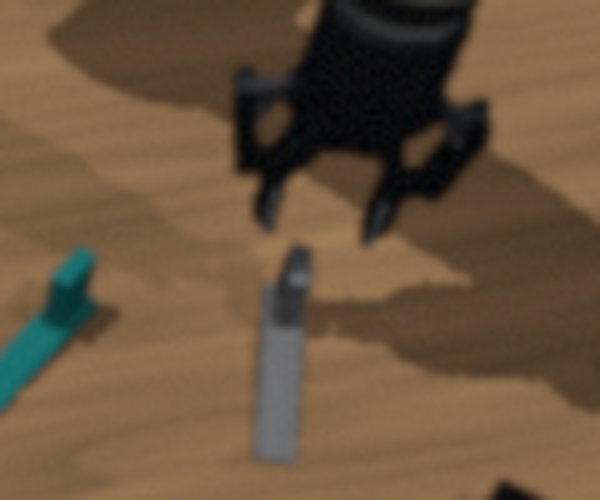

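View pics/g_top.png

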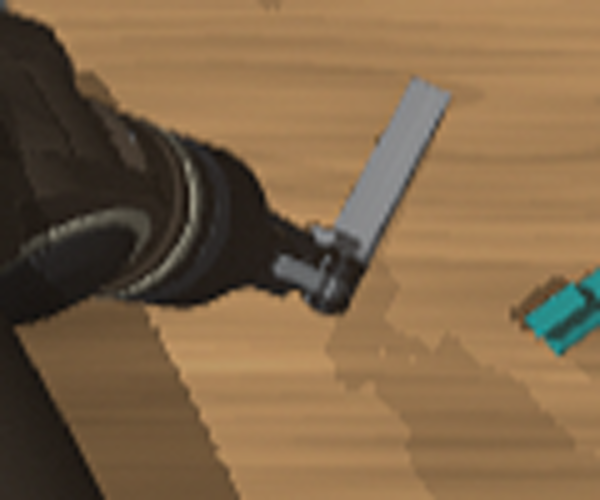

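The open fingers straddle the tab (scene crop: fingers at (265,215) and (375,235), tab top at (300,255)). Descending now.

Request:
apply_moves(
  dp=[
    [0.0005, 0, 0.015],
    [0.0007, 0, 0.03],
    [0.0007, 0, 0.045],
    [0.0007, 0, 0.058],
    [0.0007, 0, 0.0655],
  ],
  twist=[
    [0, 0, -0.002],
    [0, 0, -0.002],
    [0, 0, -0.002],
    [0, 0, -0.002],
    [0, 0, -0.002],
  ],
)

```text
clock: 4.58
tool_pos: [0.4427, 0.3247, 0.0138]
ee_rot: [-3.141, 0.0, 2.734]
contact_force: [0.8, -0.7, -0.1]
gripper_width: 0.0501
```

Request:
apply_moves(
  dp=[
    [0, 0, 0],
    [0, 0, 0],
    [0, 0, 0],
    [0, 0, 0],
    [0, 0, 0],
  ],
  twist=[
    [0, 0, 0],
    [0, 0, 0],
    [0, 0, 0],
    [0, 0, 0],
    [0, 0, 0],
  ],
  gripper=0,
)

```text
clock: 5.2
tool_pos: [0.4433, 0.3252, 0.0154]
ee_rot: [3.14, 0.001, 2.734]
contact_force: [-1.2, 0.4, 3.5]
gripper_width: 0.0134
```

```bash
python3 go.py .443 .325 .12 2.735
```

```text
t 5.2 pos [0.4433 0.3252 0.0154] rpy [3.1404e+00 1.0000e-03 2.7344e+00] F [-1.25  0.42  3.47] M [-0.01  0.1   0.02] w 0.0134 q [ 0.633  0.258 -0.363  0.947 -0.     1.04 ]
dp [ 1.000e-04 -2.000e-04 -1.046e-01] twist/pi [ 0.0004  0.0003 -0.0002]
```

Request:
apply_moves(
  dp=[
    [0, 0, -0.01],
    [0, 0, -0.03],
    [0, 0, -0.055],
    [0, 0, -0.08],
    [0, 0, -0.1],
  ],
  twist=[
    [0, 0, 0],
    [0, 0, 0],
    [0, 0, 0],
    [0, 0, 0],
    [0, 0, 0],
  ],
)

```text
clock: 5.82
tool_pos: [0.4429, 0.3249, 0.1163]
ee_rot: [3.141, 0.001, 2.734]
contact_force: [-0.4, -0.2, -1.8]
gripper_width: 0.0132
```

```bash
python3 go.py .49 -.033 .11 3.1346
python3 - <<'E'
from h import *
from cell import grab_frame
for n in("scene","top"):
    f=grab_frame(n); p=proj(f,[.49,.3,.1]).astype(int)
    a=f["color"][max(p[1]-50,0):p[1]+50,max(p[0]-60,0):p[0]+60]; cv2.imwrite(f"pics/l_{n}.png",cv2.resize(a,None,fx=5,fy=5,interpolation=cv2.INTER_CUBIC)[:,:,::-1])
E
```

```text
t 5.83 pos [0.4429 0.3249 0.1163] rpy [3.1408e+00 6.0000e-04 2.7344e+00] F [-0.42 -0.22 -1.8 ] M [-0.02 -0.    0.02] w 0.0132 q [ 0.633  0.195 -0.211  1.164 -0.     1.04 ]
dp [-0.185  -0.31    0.0062] twist/pi [ 0.0002  0.0003 -0.1274]
```

View pics/l_scene.png

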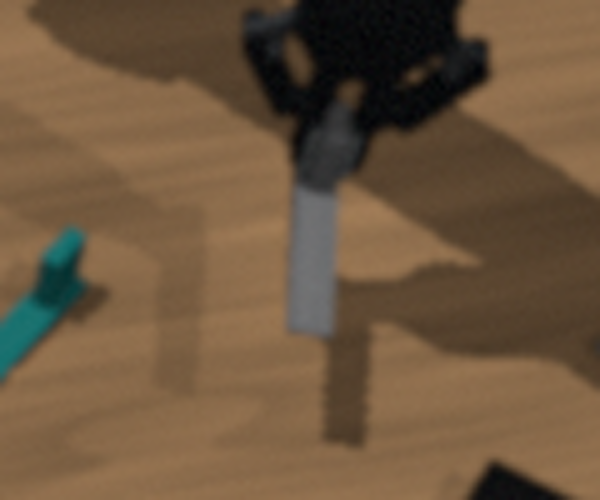

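The blade is held (scene crop: tab between the fingers, tip at (310,330)). Carrying it over to the stand.

Request:
apply_moves(
  dp=[
    [-0.02, -0.03, 0],
    [-0.05, -0.08, 0],
    [-0.08, -0.135, 0],
    [-0.11, -0.185, 0],
    [-0.14, -0.235, 0],
  ],
  twist=[
    [0, 0, -0.02],
    [0, 0, -0.045],
    [0, 0, -0.07],
    [0, 0, -0.1],
    [0, 0, -0.127],
  ],
)

```text
clock: 6.55
tool_pos: [0.4779, 0.0518, 0.1141]
ee_rot: [3.142, -0.0, 3.137]
contact_force: [1.6, -0.2, -1.9]
gripper_width: 0.0133
```

```bash
python3 go.py .49 -.0333 .08 3.1346
```

```text
t 6.55 pos [0.4779 0.0518 0.1141] rpy [ 3.1415e+00 -2.0000e-04  3.1365e+00] F [ 1.59 -0.22 -1.93] M [-0.04 -0.02 -0.03] w 0.0133 q [ 0.108  0.07  -0.36   1.141  0.     0.113]
dp [-0.0126 -0.0851  0.0341] twist/pi [ 0.     -0.0001  0.0006]
```

Request:
apply_moves(
  dp=[
    [-0.006, -0.035, 0],
    [-0.012, -0.065, 0.01],
    [-0.012, -0.083, 0.025],
    [-0.012, -0.084, 0.034],
    [-0.012, -0.084, 0.034],
  ],
  twist=[
    [0, 0, 0],
    [0, 0, 0],
    [0, 0, 0],
    [0, 0, 0],
    [0, 0, 0],
  ],
)

```text
clock: 7.18
tool_pos: [0.4886, -0.0297, 0.0795]
ee_rot: [3.141, -0.002, 3.134]
contact_force: [-0.4, -0.0, -1.8]
gripper_width: 0.0133
```

```bash
python3 go.py .51 -.0335 .025 3.1346
python3 - <<'E'
from h import *
from cell import grab_frame
for n in("scene","top"):
    f=grab_frame(n); np.savez(f"a_{n}.npz",**f); p=proj(f,[.6,-.03,.06]).astype(int); print(n,p-[60,50])
    a=f["color"][max(p[1]-50,0):p[1]+50,max(p[0]-60,0):p[0]+60]; cv2.imwrite(f"pics/a_{n}.png",cv2.resize(a,None,fx=6,fy=6,interpolation=cv2.INTER_CUBIC)[:,:,::-1])
E
```

```text
t 7.17 pos [ 0.4886 -0.0297  0.0795] rpy [ 3.1408e+00 -2.0000e-03  3.1339e+00] F [-0.36 -0.04 -1.83] M [ 0.01  0.05 -0.03] w 0.0133 q [-6.100e-02  1.070e-01 -3.980e-01  1.068e+00  1.000e-03 -5.300e-02]
dp [-0.0215 -0.0037  0.0545] twist/pi [ 0.0002 -0.0006 -0.0002]
scene [259 163]
top [259 130]
```

View pics/a_scene.png

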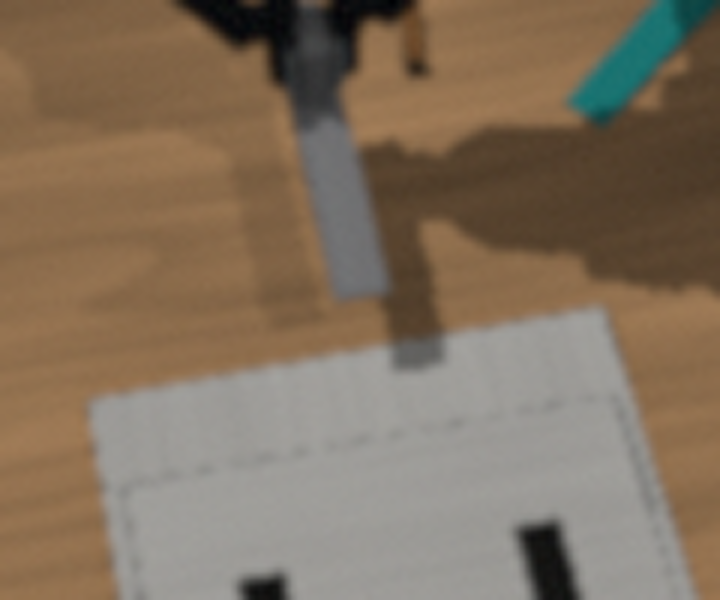

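View pics/a_top.png

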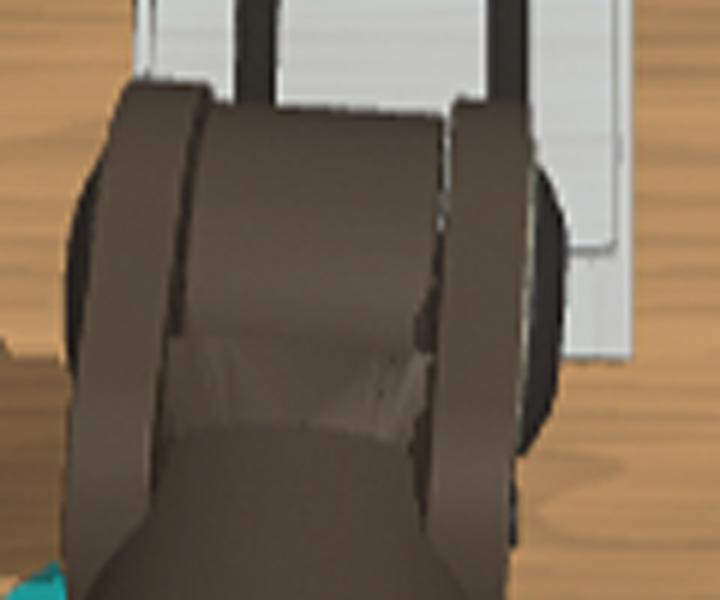

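Run:
```python
from h import *
f=load("a_scene")
c=lambda p:((p[0]+.5)/6-.5+259,(p[1]+.5)/6-.5+163)
for p in[(336,299),(389,291)]:
    for z in(.06,.067): print(p,z,(ray(f,c(p),z)*1000).round(1))
for a,b in[((302,130),(336,299)),((343,110),(389,291))]:
    A=ray(f,c(a),.0735);B=ray(f,c(b),.067); print("yaw",np.degrees(np.arctan2(*(B-A)[[1,0]])),(A*1000).round(1),(B*1000).round(1))
for p in [(122,485),(622,395)]: print("plate",(ray(f,c(p),.015)*1000).round(1))
for p in [(90,400),(603,306)]: print("sill",(ray(f,c(p),.005)*1000).round(1))
```

```text
(336, 299) 0.06 [593.7 -41.4  60. ]
(336, 299) 0.067 [597.8 -42.3  67. ]
(389, 291) 0.06 [594.7 -18.1  60. ]
(389, 291) 0.067 [598.8 -19.2  67. ]
yaw -1.9977292389993377 [512.1 -39.3  73.5] [597.8 -42.3  67. ]
yaw -0.1084244427195509 [505.3 -19.   73.5] [598.8 -19.2  67. ]
plate [ 639.2 -146.2   15. ]
plate [642.8  77.7  15. ]
sill [ 589.4 -153.6    5. ]
sill [591.3  84.8   5. ]
```

Tip at (0.598, −0.031), which agrees with the TCP plus 110 mm. Descending to just above the sill.

```bash
python3 go.py .506 -.0333 .026 3.1329
```

```text
t 7.28 pos [ 0.4896 -0.0295  0.0808] rpy [3.1411e+00 3.0000e-04 3.1347e+00] F [-0.01  0.21 -2.24] M [-0.04  0.05  0.01] w 0.0137 q [-6.000e-02  1.060e-01 -3.960e-01  1.068e+00  1.000e-03 -5.400e-02]
dp [-0.0164 -0.0037  0.0548] twist/pi [0.0002 0.0001 0.0006]
```

Request:
apply_moves(
  dp=[
    [-0.008, -0.0037, 0.01],
    [-0.016, -0.0037, 0.025],
    [-0.016, -0.0037, 0.04],
    [-0.016, -0.0037, 0.052],
    [-0.016, -0.0037, 0.052],
  ],
  twist=[
    [0, 0, 0.0005],
    [0, 0, 0.0005],
    [0, 0, 0.0005],
    [0, 0, 0.0005],
    [0, 0, 0.0005],
  ],
)

```text
clock: 7.9
tool_pos: [0.5045, -0.0341, 0.0273]
ee_rot: [3.141, -0.002, 3.132]
contact_force: [0.3, -0.3, -2.8]
gripper_width: 0.0134
```

```bash
python3 go.py .506 -.0333 .021 3.1329;python3 go.py .506 -.0333 .021 3.1329
python3 - <<'E'
from h import *
from cell import grab_frame
for n in("scene",):
    f=grab_frame(n); np.savez(f"b_{n}.npz",**f); p=(319,213)
    a=f["color"][max(p[1]-50,0):p[1]+50,max(p[0]-60,0):p[0]+60]; cv2.imwrite(f"pics/b_{n}.png",cv2.resize(a,None,fx=6,fy=6,interpolation=cv2.INTER_CUBIC)[:,:,::-1])
E
```

```text
t 7.9 pos [ 0.5045 -0.0341  0.0273] rpy [ 3.1412e+00 -2.3000e-03  3.1318e+00] F [ 0.34 -0.35 -2.85] M [-0.06  0.04 -0.01] w 0.0134 q [-0.068  0.175 -0.442  0.957  0.    -0.058]
dp [-0.0015  0.0008  0.0063] twist/pi [ 0.0001 -0.0007 -0.0003]
t 7.9 pos [ 0.5045 -0.0341  0.0273] rpy [ 3.1412e+00 -2.3000e-03  3.1318e+00] F [ 0.34 -0.35 -2.85] M [-0.06  0.04 -0.01] w 0.0134 q [-0.068  0.175 -0.442  0.957  0.    -0.058]
dp [-0.0015  0.0008  0.0063] twist/pi [ 0.0001 -0.0007 -0.0003]
```

View pics/b_scene.png

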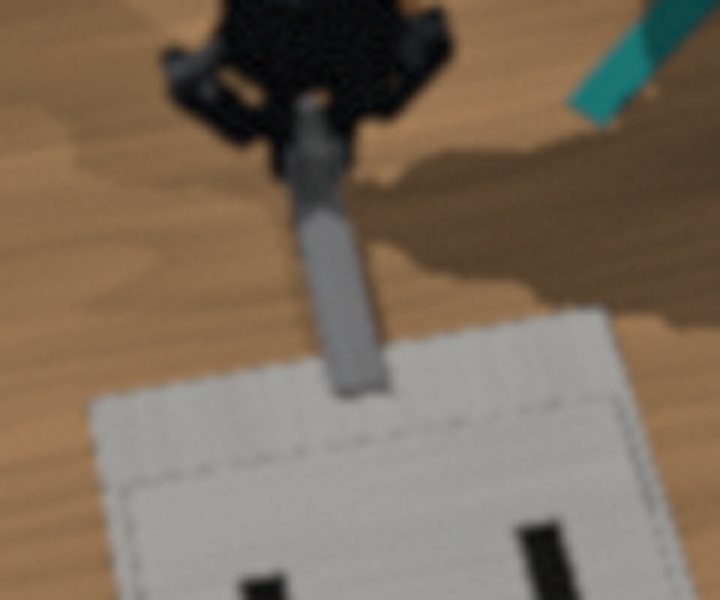

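The tip is over the sill at crop (360,390), centred under the plate edge. Lowering in small steps and watching the force.

Request:
apply_moves(
  dp=[
    [0, 0, 0.001],
    [0, 0, 0.002],
    [0, 0, 0.003],
    [0, 0, 0.004],
    [0, 0, 0.004],
  ],
  twist=[
    [0, 0, 0],
    [0, 0, 0],
    [0, 0, 0],
    [0, 0, 0],
    [0, 0, 0],
  ],
)

```text
clock: 8.57
tool_pos: [0.5057, -0.0342, 0.0249]
ee_rot: [3.141, 0.001, 3.132]
contact_force: [0.3, -0.0, -1.9]
gripper_width: 0.0132
```

Request:
apply_moves(
  dp=[
    [0, 0, 0.001],
    [0, 0, 0.001],
    [0, 0, 0.001],
  ],
  twist=[
    [0, 0, 0],
    [0, 0, 0],
    [0, 0, 0],
  ],
)

```text
clock: 8.95
tool_pos: [0.5058, -0.0342, 0.0239]
ee_rot: [3.141, 0.001, 3.132]
contact_force: [-0.8, -0.4, -2.3]
gripper_width: 0.0133
```

Request:
apply_moves(
  dp=[
    [0, 0, 0.001],
    [0, 0, 0.001],
    [0, 0, 0.001],
  ],
  twist=[
    [0, 0, 0],
    [0, 0, 0],
    [0, 0, 0],
  ],
)

```text
clock: 9.32
tool_pos: [0.5058, -0.0342, 0.0229]
ee_rot: [3.141, 0.001, 3.132]
contact_force: [-0.4, 0.3, -2.5]
gripper_width: 0.0132
```

```bash
python3 go.py .506 -.0333 .021 3.1329
```

```text
t 9.32 pos [ 0.5058 -0.0342  0.0229] rpy [3.1414e+00 6.0000e-04 3.1319e+00] F [-0.38  0.32 -2.55] M [0.03 0.08 0.01] w 0.0132 q [-0.068  0.178 -0.448  0.944  0.    -0.058]
dp [-0.0002  0.0009  0.0019] twist/pi [ 0.0001  0.0002 -0.0003]
```

Request:
apply_moves(
  dp=[
    [0, 0.0005, 0.001],
    [0, 0.0008, 0.001],
    [0, 0.0008, 0.001],
  ],
  twist=[
    [0, 0, 0],
    [0, 0, 0],
    [0, 0, 0],
  ],
)

```text
clock: 9.7
tool_pos: [0.5058, -0.0334, 0.0219]
ee_rot: [3.141, 0.001, 3.132]
contact_force: [0.1, -0.3, -1.7]
gripper_width: 0.0136
```

Request:
apply_moves(
  dp=[
    [0, 0, 0.0005],
    [0, 0, 0.001],
    [0, 0, 0.001],
  ],
  twist=[
    [0, 0, 0],
    [0, 0, 0],
    [0, 0, 0],
  ],
)

```text
clock: 10.07
tool_pos: [0.5057, -0.0334, 0.0208]
ee_rot: [3.141, 0.001, 3.132]
contact_force: [-0.3, 0.2, -1.3]
gripper_width: 0.0132
```

Request:
apply_moves(
  dp=[
    [0, 0, 0.0005],
    [0, 0, 0.001],
    [0, 0, 0.001],
  ],
  twist=[
    [0, 0, 0],
    [0, 0, 0],
    [0, 0, 0],
  ],
)

```text
clock: 10.45
tool_pos: [0.5058, -0.0334, 0.0202]
ee_rot: [3.141, 0.001, 3.132]
contact_force: [-2.5, 0.0, 2.3]
gripper_width: 0.0137
```

```bash
python3 go.py .506 -.0333 .021 3.1329
```

```text
t 10.45 pos [ 0.5058 -0.0334  0.0202] rpy [3.1414e+00 8.0000e-04 3.1318e+00] F [-2.54  0.03  2.26] M [-0.01  0.2  -0.03] w 0.0137 q [-0.066  0.18  -0.452  0.938  0.    -0.056]
dp [-0.0002  0.0001 -0.0008] twist/pi [ 0.      0.0003 -0.0003]
```

Touched the sill at TCP z≈0.0206, which puts the underside at 5 mm as expected. Pressing lightly and sliding in.

Request:
apply_moves(
  dp=[
    [-0.004, 0, 0],
    [-0.009, 0, 0],
    [-0.014, 0, 0],
    [-0.018, 0, 0],
    [-0.02, 0, 0],
  ],
  twist=[
    [0, 0, 0],
    [0, 0, 0],
    [0, 0, 0],
    [0, 0, 0],
    [0, 0, 0],
  ],
)

```text
clock: 11.08
tool_pos: [0.5262, -0.0336, 0.0202]
ee_rot: [3.141, 0.001, 3.132]
contact_force: [-4.4, -0.9, 7.0]
gripper_width: 0.0129
```

```bash
python3 go.py .5308 -.0334 .0200 3.1329
python3 - <<'E'
from h import *
from cell import grab_frame
for n in("scene",):
    f=grab_frame(n); np.savez(f"d_{n}.npz",**f); p=(319,213)
    a=f["color"][max(p[1]-50,0):p[1]+50,max(p[0]-60,0):p[0]+60]; cv2.imwrite(f"pics/d_{n}.png",cv2.resize(a,None,fx=6,fy=6,interpolation=cv2.INTER_CUBIC)[:,:,::-1])
E
```

```text
t 11.07 pos [ 0.5262 -0.0336  0.0202] rpy [3.1414e+00 8.0000e-04 3.1318e+00] F [-4.42 -0.87  7.05] M [-0.01  0.48 -0.  ] w 0.0129 q [-0.064  0.216 -0.407  0.947  0.    -0.054]
dp [-0.0046  0.0003  0.0002] twist/pi [ 0.0001  0.0002 -0.0003]
```

View pics/d_scene.png

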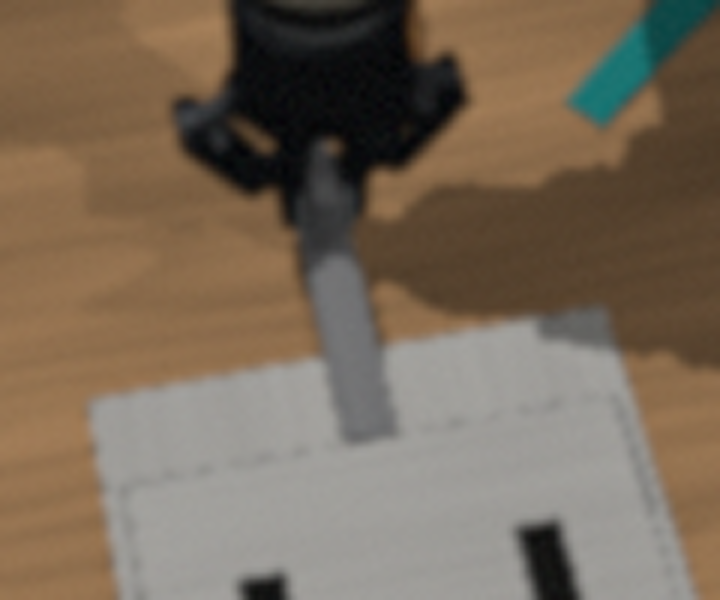

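The tip is at the mouth and centred (tip (370,437) on the edge line). Pressing is a little heavy at about 9 N, so I'll ease up 0.5 mm and go on in.

Request:
apply_moves(
  dp=[
    [0, 0, -0.0003],
    [-0.002, 0, -0.0005],
    [-0.005, 0, -0.0005],
    [-0.008, 0, -0.0005],
    [-0.01, 0, -0.0005],
  ],
  twist=[
    [0, 0, 0],
    [0, 0, 0],
    [0, 0, 0],
    [0, 0, 0],
    [0, 0, 0],
  ],
)

```text
clock: 11.75
tool_pos: [0.536, -0.0337, 0.0204]
ee_rot: [3.141, 0.001, 3.132]
contact_force: [-2.7, -0.0, 4.1]
gripper_width: 0.0136
```

Request:
apply_moves(
  dp=[
    [-0.002, 0, 0],
    [-0.004, 0, 0],
    [-0.006, 0, 0],
    [-0.008, 0, 0],
    [-0.01, 0, 0],
  ],
  twist=[
    [0, 0, 0],
    [0, 0, 0],
    [0, 0, 0],
    [0, 0, 0],
    [0, 0, 0],
  ],
)

```text
clock: 12.38
tool_pos: [0.5459, -0.0338, 0.0204]
ee_rot: [3.141, 0.001, 3.132]
contact_force: [-2.7, -0.8, 2.3]
gripper_width: 0.0138
```

```bash
python3 go.py .5508 -.0335 .0205 3.1329
```

```text
t 12.38 pos [ 0.5459 -0.0338  0.0204] rpy [3.1414e+00 6.0000e-04 3.1319e+00] F [-2.74 -0.82  2.34] M [0.01 0.34 0.06] w 0.0138 q [-0.062  0.25  -0.362  0.958  0.    -0.052]
dp [-0.0049  0.0003 -0.0001] twist/pi [ 0.0001  0.0002 -0.0003]
```

Request:
apply_moves(
  dp=[
    [-0.001, 0, 0],
    [-0.002, 0, 0],
    [-0.003, 0, 0],
    [-0.004, 0, 0],
    [-0.004, 0, 0],
  ],
  twist=[
    [0, 0, 0],
    [0, 0, 0],
    [0, 0, 0],
    [0, 0, 0],
    [0, 0, 0],
  ],
)

```text
clock: 13.0
tool_pos: [0.55, -0.0338, 0.0204]
ee_rot: [3.141, 0.001, 3.132]
contact_force: [-1.6, 0.2, 1.5]
gripper_width: 0.0129
```

Request:
apply_moves(
  dp=[
    [-0.001, 0, 0],
    [-0.002, 0, 0],
    [-0.003, 0, 0],
    [-0.003, 0, 0],
  ],
  twist=[
    [0, 0, 0],
    [0, 0, 0],
    [0, 0, 0],
    [0, 0, 0],
  ],
)

```text
clock: 13.5
tool_pos: [0.553, -0.0339, 0.0204]
ee_rot: [3.141, 0.001, 3.132]
contact_force: [-0.0, -0.5, 1.5]
gripper_width: 0.0132
```

Request:
apply_moves(
  dp=[
    [-0.001, 0, 0],
    [-0.002, 0, 0],
    [-0.003, 0, 0],
    [-0.003, 0, 0],
  ],
  twist=[
    [0, 0, 0],
    [0, 0, 0],
    [0, 0, 0],
    [0, 0, 0],
  ],
)

```text
clock: 14.0
tool_pos: [0.556, -0.0339, 0.0204]
ee_rot: [3.141, 0.001, 3.132]
contact_force: [-1.8, -0.2, 0.8]
gripper_width: 0.0136
```

Request:
apply_moves(
  dp=[
    [-0.001, 0, 0],
    [-0.002, 0, 0],
    [-0.003, 0, 0],
    [-0.003, 0, 0],
  ],
  twist=[
    [0, 0, 0],
    [0, 0, 0],
    [0, 0, 0],
    [0, 0, 0],
  ],
)

```text
clock: 14.5
tool_pos: [0.559, -0.0339, 0.0204]
ee_rot: [3.141, 0.001, 3.132]
contact_force: [-1.6, 0.3, 1.8]
gripper_width: 0.0132
```

Request:
apply_moves(
  dp=[
    [-0.001, 0, 0],
    [-0.002, 0, 0],
    [-0.003, 0, 0],
    [-0.003, 0, 0],
  ],
  twist=[
    [0, 0, 0],
    [0, 0, 0],
    [0, 0, 0],
    [0, 0, 0],
  ],
)

```text
clock: 15.0
tool_pos: [0.562, -0.034, 0.0204]
ee_rot: [3.141, 0.001, 3.132]
contact_force: [-0.7, -0.4, 1.1]
gripper_width: 0.013
```

Request:
apply_moves(
  dp=[
    [-0.001, 0, 0],
    [-0.002, 0, 0],
    [-0.003, 0, 0],
    [-0.003, 0, 0],
  ],
  twist=[
    [0, 0, 0],
    [0, 0, 0],
    [0, 0, 0],
    [0, 0, 0],
  ],
)

```text
clock: 15.5
tool_pos: [0.5647, -0.034, 0.0204]
ee_rot: [3.141, 0.0, 3.132]
contact_force: [-2.9, 0.0, 3.1]
gripper_width: 0.0129
```

Request:
apply_moves(
  dp=[
    [-0.001, 0, 0],
    [-0.001, 0, 0],
  ],
  twist=[
    [0, 0, 0],
    [0, 0, 0],
  ],
)

```text
clock: 15.75
tool_pos: [0.5656, -0.034, 0.0205]
ee_rot: [3.141, 0.0, 3.132]
contact_force: [-4.2, 0.1, 3.6]
gripper_width: 0.0133
```

Request:
apply_moves(
  dp=[
    [-0.001, 0, 0],
    [-0.001, 0, 0],
  ],
  twist=[
    [0, 0, 0],
    [0, 0, 0],
  ],
)

```text
clock: 16.0
tool_pos: [0.5665, -0.034, 0.0204]
ee_rot: [3.141, 0.0, 3.132]
contact_force: [-5.9, -0.8, 4.8]
gripper_width: 0.0131
```

Request:
apply_moves(
  dp=[
    [-0.001, 0, 0],
    [-0.001, 0, 0],
    [-0.001, 0, 0],
  ],
  twist=[
    [0, 0, 0],
    [0, 0, 0],
    [0, 0, 0],
  ],
)

```text
clock: 16.38
tool_pos: [0.5673, -0.034, 0.0204]
ee_rot: [3.141, -0.0, 3.132]
contact_force: [-6.1, 0.3, 4.8]
gripper_width: 0.0133
```

Run:
```python
from go import show
from h import *
from cell import grab_frame
show()
f=grab_frame("scene"); show(); p=(319,213)
np.savez("e_scene.npz",**f)
a=f["color"][p[1]-50:p[1]+50,p[0]-60:p[0]+60]; cv2.imwrite("pics/e_scene.png",cv2.resize(a,None,fx=6,fy=6,interpolation=cv2.INTER_CUBIC)[:,:,::-1])
```

```text
t 16.38 pos [ 0.5673 -0.034   0.0204] rpy [ 3.1414e+00 -2.0000e-04  3.1318e+00] F [-6.09  0.28  4.82] M [ 0.05  0.98 -0.  ] w 0.0133 q [-0.06   0.288 -0.312  0.971  0.    -0.05 ]
t 16.43 pos [ 0.5673 -0.034   0.0204] rpy [ 3.1414e+00 -2.0000e-04  3.1318e+00] F [-5.95  0.6   5.32] M [0.07 1.02 0.04] w 0.0132 q [-0.06   0.288 -0.312  0.971  0.    -0.05 ]
```

View pics/e_scene.png

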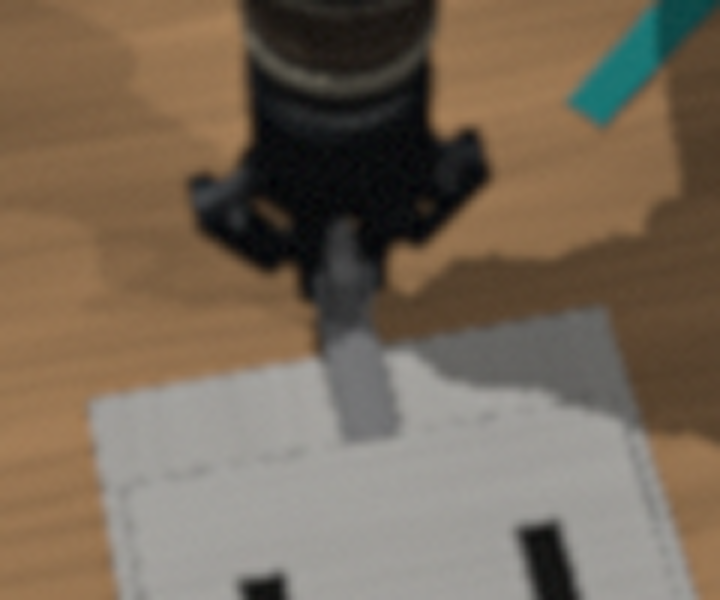

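Request:
apply_moves(
  dp=[
    [-0.001, 0, 0],
    [-0.0015, 0, 0],
    [-0.0015, 0, 0],
  ],
  twist=[
    [0, 0, 0],
    [0, 0, 0],
    [0, 0, 0],
  ],
)

```text
clock: 16.8
tool_pos: [0.5685, -0.034, 0.0204]
ee_rot: [3.141, -0.001, 3.132]
contact_force: [-7.1, -0.8, 5.9]
gripper_width: 0.0133
```

Run:
```python
from go import show
from h import *
from cell import grab_frame
show()
f=grab_frame("scene"); show()
g=load("d_scene"); 
# plate lift: depth change front-edge region of plate, before vs now
C0,C1=cloud(g),cloud(f)
m=(C0[...,0]>.65)&(C0[...,0]<.68)&(C0[...,1]>-.13)&(C0[...,1]<.0)&(C0[...,2]>.005)
print("plate z before/after",np.median(C0[m][:,2]).round(4),np.median(C1[m][:,2]).round(4),m.sum())
# blade visible yaw: edges
a=f["color"][205:245,300:350]; cv2.imwrite("pics/f.png",cv2.resize(a,None,fx=14,fy=14,interpolation=cv2.INTER_CUBIC)[:,:,::-1])
```

```text
t 16.8 pos [ 0.5685 -0.034   0.0204] rpy [ 3.1414e+00 -7.0000e-04  3.1318e+00] F [-7.1  -0.75  5.91] M [0.07 1.26 0.04] w 0.0133 q [-0.06   0.29  -0.308  0.973  0.    -0.05 ]
t 16.85 pos [ 0.5685 -0.034   0.0205] rpy [ 3.1414e+00 -7.0000e-04  3.1318e+00] F [-6.82 -0.38  6.78] M [ 0.06  1.21 -0.02] w 0.0136 q [-0.06   0.29  -0.308  0.973  0.    -0.05 ]
plate z before/after 0.0146 0.0148 531
```

View pics/f.png

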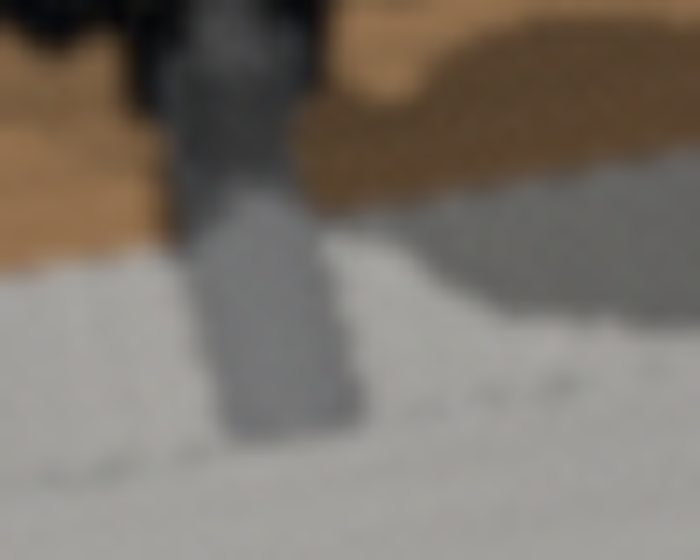

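The push rises steadily at about 0.7–0.8 N/mm past first touch, which matches the spring wedge. The blade is about 4 mm past touch and the plate has lifted roughly 0.3 mm. I'll let it settle briefly and then hand in.

Request:
apply_moves(
  dp=[
    [0, 0, 0],
    [0, 0, 0],
    [0, 0, 0],
    [0, 0, 0],
  ],
  twist=[
    [0, 0, 0],
    [0, 0, 0],
    [0, 0, 0],
    [0, 0, 0],
  ],
)

```text
clock: 17.35
tool_pos: [0.5685, -0.034, 0.0204]
ee_rot: [3.141, -0.001, 3.132]
contact_force: [-7.3, -0.1, 5.9]
gripper_width: 0.0135
```

Run:
```python
from go import show
from cell import job_done
show(); print(job_done())
```

```text
t 17.35 pos [ 0.5685 -0.034   0.0204] rpy [ 3.1414e+00 -7.0000e-04  3.1318e+00] F [-7.32 -0.06  5.94] M [0.03 1.17 0.07] w 0.0135 q [-0.06   0.29  -0.308  0.973  0.    -0.05 ]
the job is handed in; nothing more can be done
None
```

The steel blade is snug between the plates, in under the middle of the top plate's front edge, and the gripper is still holding its tab. I handed the job in at 17.4 s.

- **Depth:** the tip is about 38 mm past the front edge. First touch came at about 34 mm.
- **Push:** it rose from about 1.5 N while sliding freely to about 7 N, at roughly 0.7–0.8 N per mm over the last millimetres, as the spring description predicts. It held steady over the last half second.
- **Plate lift:** the push and depth suggest about 0.3 mm. The camera showed about 0.2 mm, but it is too coarse to confirm that.
- **Alignment:** the blade is within about 1 mm of the middle and about 0.1° of the stand's axis. The estimates of the stand's angle spread from −0.2° to −0.9°; I used −0.5°.

- **Joint 6:** I first turned the wrist the wrong way, and joint 6 stopped at 3.141 against the stated 3.14 limit before I turned back. I can't rule out that this counts as passing its range.
- **Top view:** the arm blocked the top camera near the stand, so the last position checks used only the scene camera and the force readings.
- **Other things on the desk:** I kept clear of them, including the turquoise look-alike, but did not check their positions at the end.

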